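Set the rinse drip: valve to its stop, then two turns open

TASK

Set the drip valve whose spout hangs over the little black cauldron: take its handwheel by the upright revolving handle, wind it shut (clockwise seen from above) until it comes up against its stop, then back it off exactly two full turns. Finish there, still gripping the handle so the setting cannot creep; do not let go. Leave the other valve, the cauldron, the glass dish, the roll of tape and the red stone as they are.

Things in the scene. Friction and masses are not known exactly. Their poses are not given: they have to be found in the camera images.
- stand_pot: Fixed drip stand to work on (spout over the cauldron): wooden foot 130 x 100 x 16 mm, brass valve, level steel handwheel 116 mm across, 145 mm above the table. Origin: centre of the foot's underside, on the stem's vertical axis; x points along the copper spout (130 mm out, 90 mm high, tip bent down to 61 mm), hose barb to -x (72 mm). The two stands are alike and may have changed places.
- wheel_pot (a joint): Turn of the handwheel to work on, rad, counted through full turns: 0 is shut against its hard stop (come up to it slowly); grows counter-clockwise seen from above (opening), 6.283 per turn, up to 22. Starts between 2.5 and 8. Stays where it is left: steady drag of about 0.12 N m, 2 to 3 N at the handle.
- handle_pot: Revolving black handle of the wheel to work on: upright round sleeve 24 mm in diameter (19 mm at its foot), 52 mm tall, standing on the handwheel's rim, its axis 52 mm from the stem's axis; spins freely on its own pin, so a hand need not turn with it. Origin: centre of its foot, 155 mm above the table; its z points up.
- grip_pot (a point): Point on the axis of the handle to work on, a good height to pinch it: 187 mm above the table, 20 mm below the handle's top, 33 mm above the boss it stands on. 52 mm from the stem's axis; with the valve shut it lies on the stand's -x side; it runs counter-clockwise seen from above as the valve opens.
- stand_dish: Fixed drip stand to leave alone (spout over the glass dish): wooden foot 130 x 100 x 16 mm, brass valve, level steel handwheel 116 mm across, 145 mm above the table. Origin: centre of the foot's underside, on the stem's vertical axis; x points along the copper spout (130 mm out, 90 mm high, tip bent down to 61 mm), hose barb to -x (72 mm). The two stands are alike and may have changed places.
- grip_dish (a point): Point on the axis of the handle of the valve to leave alone, a good height to pinch it: 187 mm above the table, 20 mm below the handle's top, 33 mm above the boss it stands on. 52 mm from the stem's axis; with the valve shut it lies on the stand's -x side; it runs counter-clockwise seen from above as the valve opens.
- cauldron: Black iron cauldron on three short legs, 86 mm across, 49 mm high, loose, under the spout of the valve to work on. Origin: centre of its underside.
- glass_dish: Round clear glass dish with green ink, 78 mm across, 38 mm high, loose, under the other valve's spout. Origin: centre of its underside.
- tape: Roll of tape lying flat, 100 mm across, 24 mm high, loose. Origin: centre of its underside.
- stone: Small red stone, 40 x 45 x 19 mm, loose. Origin: centre of its underside.

How it is judged:
By the outcome, as a careful person would: the job done as asked, in the order asked, and still so for the second after the job is handed in, while the arm keeps its last pose, push and grip.
It also fails if it takes over 69 s, if anything falls off the work surface, if the arm or the gripper's body presses on something with over 40 N, if the wrist force passes 120 N, or if a joint passes its speed limit or range.

ROBOT

A 6-joint arm with a two-finger parallel gripper is mounted at the origin on a cart in front of the work surface, level with it; the furniture and walls round the work are solid. World frame = base frame: x ahead of the robot, y to its left, z up, the work surface at z = 0. Lengths are in m, angles in rad, forces in N, time in s.
With the tool pointing down it reaches from about 0.275 to 0.875 m from the base axis. Payload 12.5 kg.
Tool frame: the origin (TCP) lies where the fingers leave the gripper's body, on its centre line; the fingertips stand 73 mm ahead of it and the grasp point (between the pads) lies 54 mm ahead of it; z points along the fingers, y is the line along which they close (so a half turn about z gives the same grasp; the last joint's range is limited). The gripper opens to 85 mm and grips with 20 to 120 N. Pads are 22 mm wide; open, the fingers measure 114 mm over their backs; the gripper's body (76 mm by 85 mm) begins 54 mm behind the grasp point. The pads swing forward as they close: fully open they stand 13 mm farther back than shut.
Start: joints at [-1.399, 0.351, 1.652, -0, 1.139, -0.085], TCP at [0.14, -0.532, 0.304] pointing down, gripper open.
Joint ranges: [-2.75, 2.75], [-0.79, 2.1], [0.01, 2.65], [-1.57, 4.71], [0.07, 3.14], [-2.87, 2.87]. Speed limits (rad/s): [2.22, 2.22, 2.79, 3.14, 3.14, 3.14].

INTERFACE

Orientations are given as a rotation vector (axis times angle).
In Python, from station import get_obs, capture, camera_info, sign_off gives the robot as it stands.
- The arm moves only by the shell command python3 -m handwheel 'ROWS'. ROWS is JSON, a list of rows, each a list of 7 numbers: the opening in per cent of the stroke, from 0 (shut) to 100 (fully open), then the shift along the tool's x, y, z in mm, then the turn, a rotation vector about the tool's x, y, z in degrees. A call has 1 to 8 rows; each row shifts and turns the commanded pose from where the row before left it, along the tool's axes as they then stand; what a row does not reach is not made up. A row lasts 1/12 s, in which the tool goes at most 41.7 mm and 7.16 degrees, less where a joint would pass 70% of its speed; a pose out of reach is approached as far as the arm can. A call with a gripper value outside its range is refused whole. The fingers move at their own pace and stop on an object; the grip force is fixed at half the most. Time passes only in rows, so rows that do not move let the fingers close. It gives the time, the measured TCP pose, the force, the opening and the grip force at its end, in the units of the state.
- get_obs(): the state, without advancing time (a new reading comes with each control period).
- capture(name): name is "scene" or "top" or "wrist"; returns (picture, depth): 420x560x3 uint8, red, green, blue; 420x560 float32, m along the optical axis (not along the pixel's ray), 0 where there is no reading.
- camera_info(name): a dict with "fx", "fy", "cx", "cy" (pixels), "distortion" ([k1, k2, p1, p2, k3] as OpenCV has them; the pictures are not rectified), "extrinsics" (4x4, takes a point from world to camera coordinates). Camera axes: x right, y up, looking along -z (the intrinsics and any distortion apply to the point x, -y, -z); pixel columns grow to the right and rows downward; lengths in m; the calibration is good to about 2 mm. A picture is of the moment at which its call begins: read the wrist's pose just before it. camera_info takes no time and is no camera call; for the wrist camera it gives the pose at the moment of the call.
- sign_off(): hands the job in; it is judged then, once.
The state is a dict: "clock": time; "joint_positions": joint angles; "joint_vel": joint speeds; "effort": joint torques, N m; "position": TCP position; "ee_rot": TCP orientation; "force": force on the tool from outside, world axes, zero at the start; "ft_torque": the same for the moment, N m; "grip_width": opening from 0.0 (shut) to 1.0 (fully open); "grip_force": force on a finger pad.
Only numpy, scipy, OpenCV 4.12 (cv2) and the standard library are available. Lean on these libraries where they do the work, as an engineer would, in place of code of your own. Each camera call takes 0.05 s, during which the arm holds its last target. There are 200 camera calls.

## Working session

There is one attempt and no reset: what is moved stays moved. The work goes in short steps, Python scripts to look and compute and a shell command to move; the robot and the scene stay as the last step left them, time stands still between calls to the robot, and variables do not carry over. Pictures are saved under pics/ and viewed, at most 10 in all, crops included, and the job is handed in when it is done.

```bash
mkdir -p pics; python3 - <<'E'
from station import *
import cv2,numpy as np
for n in("scene","top"):
    p,d=capture(n);cv2.imwrite(f"pics/{n}1.png",p[:,:,::-1]);np.save(f"{n}.npy",d)
    i=camera_info(n);print(n,i["fx"],i["cx"],i["cy"],i["distortion"]);print(np.round(i["extrinsics"],3))
o=get_obs();print(o["clock"],o["position"],o["ee_rot"],o["grip_width"])
E
```

```text
scene 407.63676594446736 282.8425207788018 215.35131957428453 [0.00687765 0.         0.         0.         0.        ]
[[-0.782 -0.622  0.021  0.472]
 [ 0.35  -0.412  0.841 -0.275]
 [-0.515  0.665  0.541 -1.038]
 [ 0.     0.     0.     1.   ]]
top 479.2237601295072 289.50134211874746 208.81121249880408 [-0.02803625  0.          0.          0.          0.        ]
[[ 0.029 -1.     0.004  0.047]
 [ 0.995  0.029  0.096 -0.561]
 [-0.096  0.002  0.995 -1.647]
 [ 0.     0.     0.     1.   ]]
0.1 [ 0.13969821 -0.53172948  0.303425  ] [-3.11471505e+00 -4.02182594e-01  3.89498975e-05] 0.9980357347026502
```

View pics/top1.png

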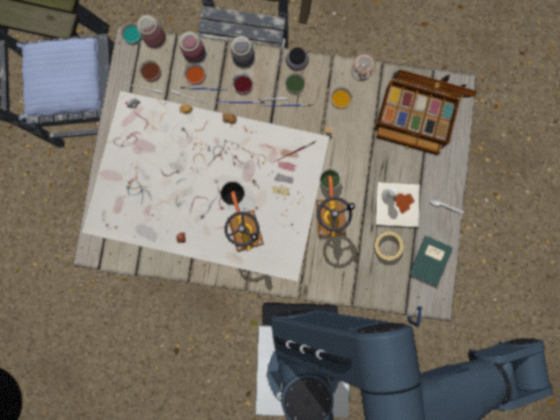

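View pics/scene1.png

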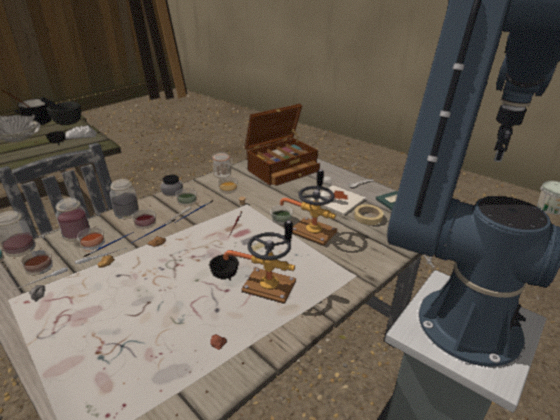

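Top: the cauldron is at (232,192), with its stand at (242,230) and the handle near (257,230). The other stand is at (335,214), over the glass dish. I'll enlarge the crop and measure.

```bash
cat > h.py <<'E'
import numpy as np,cv2
from station import *
def ray(n,u,v,z):
    "world point of pixel at height z"
    i=camera_info(n);E=np.array(i["extrinsics"]);K=np.array([[i["fx"],0,i["cx"]],[0,i["fy"],i["cy"]],[0,0,1]])
    q=cv2.undistortPoints(np.array([[[u,v]]],float),K,np.array(i["distortion"]))[0,0]
    R=E[:3,:3].T;c=-R@E[:3,3];d=R@np.array([q[0],-q[1],-1]);return c+d*(z-c[2])/d[2]
def proj(n,P):
    i=camera_info(n);E=np.array(i["extrinsics"]);K=np.array([[i["fx"],0,i["cx"]],[0,i["fy"],i["cy"]],[0,0,1]])
    p=(E[:3,:3]@np.atleast_2d(P).T).T+E[:3,3];p=p*[1,-1,-1]
    return cv2.projectPoints(p,np.zeros(3),np.zeros(3),K,np.array(i["distortion"]))[0][:,0]
E
python3 - <<'E'
from h import *
a=cv2.imread("pics/top1.png")[165:285,200:360];b=cv2.imread("pics/scene1.png")[210:310,200:340]
cv2.imwrite("pics/c1.png",cv2.resize(a,None,fx=5,fy=5,interpolation=cv2.INTER_CUBIC))
cv2.imwrite("pics/c2.png",cv2.resize(b,None,fx=5.7,fy=5.7,interpolation=cv2.INTER_CUBIC))
E
```

```text
(no output)
```

View pics/c1.png

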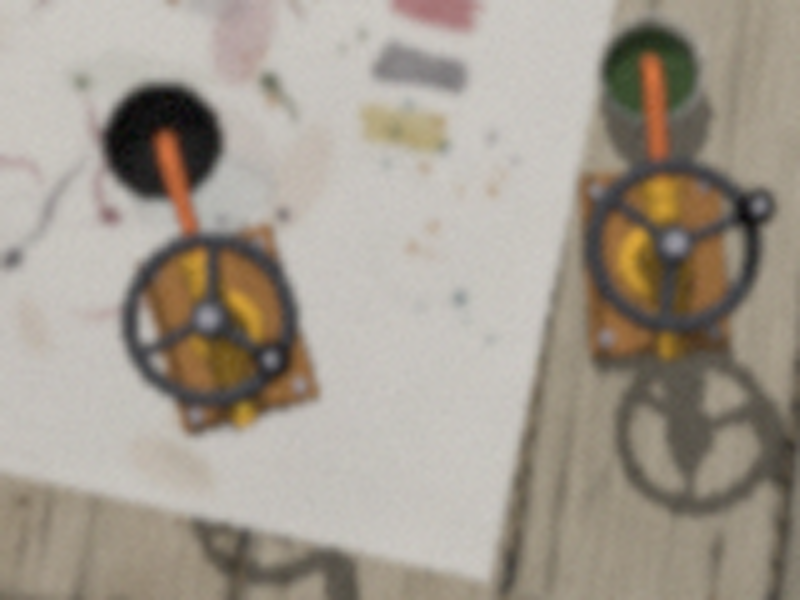

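View pics/c2.png

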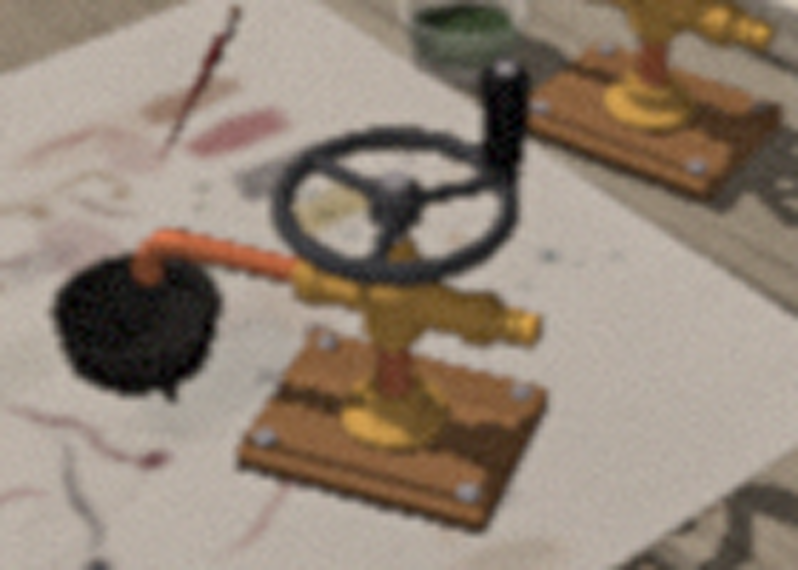

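c1: wheel centre at crop (210,320), handle top at (271,358), spout bend at (165,135), foot corners at (268,228), (317,395), (188,432). c2 (scene): handle top at (506,68), wheel centre near (396,205).

```bash
python3 - <<'E'
from h import *
t=lambda u,v,z:ray("top",200+(u+.5)/5-.5,165+(v+.5)/5-.5,z)
s=lambda u,v,z:ray("scene",200+(u+.5)/5.7-.5,210+(v+.5)/5.7-.5,z)
c=t(210,320,.145);h=t(271,358,.207);sp=t(165,135,.09);
print("top wheel",c,"handle",h,"spout",sp,"caul",t(163,140,.049))
print("r",np.linalg.norm((h-c)[:2]))
c2=s(397,205,.145);h2=s(506,68,.207);print("scene",c2,h2,np.linalg.norm((h2-c2)[:2]),s(155,245,.09))
dg=lambda v:np.degrees(np.arctan2(v[1],v[0]))
print("ang handle",dg(h-c),dg(h2-c2),"spout",dg(sp-c),np.linalg.norm((sp-c)[:2]))
print("dish", t(675,245,.145),t(760,206,.207))
o=get_obs();print(cv2.Rodrigues(o["ee_rot"])[0].round(3))
E
```

```text
top wheel [0.47940896 0.21673964 0.145     ] handle [0.45375595 0.17204843 0.207     ] spout [0.60610353 0.25720887 0.09      ] caul [0.60787776 0.26332926 0.049     ]
r 0.05153038451863896
scene [0.47535039 0.22197325 0.145     ] [0.45063113 0.17583485 0.207     ] 0.05234303927376406 [0.59069565 0.26519706 0.09      ]
ang handle -119.85607660336382 -118.18077247499727 spout 17.714709160738472 0.13300101887834354
dish [ 0.5368464  -0.08280312  0.145     ] [ 0.55729571 -0.1294062   0.207     ]
[[ 0.967  0.254 -0.   ]
 [ 0.254 -0.967  0.001]
 [ 0.    -0.001 -1.   ]]
```

Both cameras agree: the stem is at about (0.478, 0.219), the spout yaw is about 18° and the handle is at −119°. That puts the opening at about 43° + 360° = 403°. I'll move to a hover and look closer with the wrist camera.

```bash
python3 -m handwheel '[[100,32,-20,-4,0,0,0],[100,32,-20,-4,0,0,0],[100,32,-20,-4,0,0,0],[100,32,-20,-4,0,0,0],[100,32,-20,-4,0,0,0]]'
python3 -m handwheel '[[100,32,-20,-4,0,0,0],[100,32,-20,-4,0,0,0],[100,32,-20,-4,0,0,0],[100,32,-20,-4,0,0,0],[100,32,-20,-4,0,0,0]]'
python3 -m handwheel '[[100,13,-33,0,0,0,0],[100,13,-33,0,0,0,0],[100,13,-33,0,0,0,0],[100,13,-33,0,0,0,0],[100,13,-33,0,0,0,0],[100,13,-33,0,0,0,0]]'
python3 -m handwheel '[[100,13,-33,0,0,0,0],[100,13,-33,0,0,0,0],[100,13,-33,0,0,0,0],[100,13,-33,0,0,0,0],[100,13,-33,0,0,0,0],[100,0,0,0,0,0,0],[100,0,0,0,0,0,0]]'
python3 - <<'E'
from h import *
p,d=capture("wrist");cv2.imwrite("pics/w1.png",p[:,:,::-1])
o=get_obs();print(o["clock"],o["position"],cv2.Rodrigues(o["ee_rot"])[0].round(3),o["joint_positions"].round(2) if hasattr(o["joint_positions"],"round") else o["joint_positions"],o["force"])
print(proj("wrist",[[.478,.219,.145],[.452,.174,.207],[.452,.174,.155]]))
E
```

```text
clock: 0.52
position: [0.2698, -0.393, 0.3238]
ee_rot: [-3.115, -0.401, 0.0]
force: [0.4, -0.2, 0.1]
grip_width: 1.001
grip_force: 0.0
clock: 0.93
position: [0.3993, -0.2555, 0.344]
ee_rot: [-3.116, -0.402, 0.0]
force: [-0.2, -1.6, 0.4]
grip_width: 0.998
grip_force: 0.0
clock: 1.43
position: [0.4233, -0.0442, 0.3438]
ee_rot: [-3.116, -0.402, 0.0]
force: [1.2, -0.5, 0.5]
grip_width: 1.004
grip_force: 0.0
clock: 2.02
position: [0.4443, 0.1315, 0.3435]
ee_rot: [3.115, 0.407, -0.001]
force: [0.3, -0.5, 1.0]
grip_width: 0.999
grip_force: 0.0
2.0667 [0.44431933 0.13042676 0.34353783] [[ 0.967  0.255 -0.001]
 [ 0.255 -0.967 -0.   ]
 [-0.001  0.    -1.   ]] [ 0.19  0.15  1.81 -0.    1.18  1.5 ] [ 0.00359296 -0.0616173  -0.3809414 ]
[[177.8493759  132.26523498]
 [213.74783588 199.60173117]
 [224.94566387 180.59626503]]
```

View pics/w1.png

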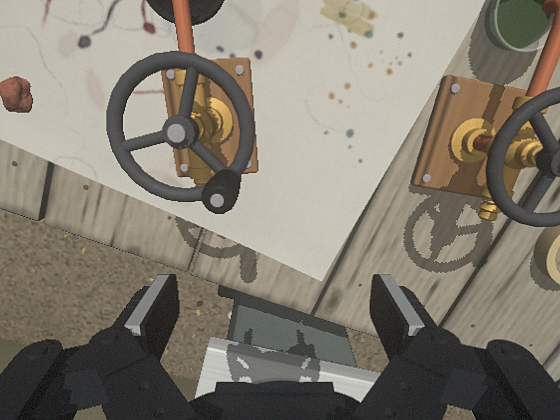

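w1: the ring spans columns 107–255 and rows 52–202, so its centre is at (181,127). The hub is at (180,132) and the handle top at (217,200).

```bash
python3 - <<'E'
from h import *
for z in(.145,.15):print(ray("wrist",181,127,z))
h=ray("wrist",217,200,.207);print(h)
R=cv2.Rodrigues(get_obs()["ee_rot"])[0];p=get_obs()["position"]
c=ray("wrist",181,127,.147);v=(h-c)[:2];print(np.linalg.norm(v),np.degrees(np.arctan2(v[1],v[0])))
print("tool shift",R.T@(np.array([h[0],h[1],.242])-p)*1e3)
E
```

```text
[0.48263612 0.21728969 0.145     ]
[0.48338097 0.21608415 0.15      ]
[0.45227467 0.17191062 0.207     ]
0.054366585630663704 -124.32858525699345
tool shift [ 18.37831213 -38.08648102 101.51742253]
```

```bash
python3 -m handwheel '[[100,9,-19,0,0,0,0],[100,9,-19,0,0,0,0],[100,0,0,25,0,0,0],[100,0,0,25,0,0,0],[100,0,0,25,0,0,0],[100,0,0,16,0,0,0],[100,0,0,10,0,0,0],[100,0,0,0,0,0,0]]'
python3 -m handwheel '[[0,0,0,0,0,0,0],[0,0,0,0,0,0,0],[0,0,0,0,0,0,0],[0,0,0,0,0,0,0],[0,0,0,0,0,0,0],[0,0,0,0,0,0,0],[0,0,0,0,0,0,0],[0,0,0,0,0,0,0]]'
python3 - <<'E'
from h import *
p,d=capture("scene");cv2.imwrite("pics/s2.png",cv2.resize(p[150:310,200:400,::-1],None,fx=3.5,fy=3.5,interpolation=2))
E
```

```text
clock: 2.73
position: [0.4518, 0.1704, 0.2413]
ee_rot: [3.116, 0.4, -0.005]
force: [-0.1, 0.7, 0.2]
grip_width: 0.998
grip_force: 0.0
clock: 3.4
position: [0.4525, 0.1717, 0.2437]
ee_rot: [-3.115, -0.402, -0.002]
force: [-1.3, 0.8, 6.1]
grip_width: 0.253
grip_force: 58.5
```

View pics/s2.png

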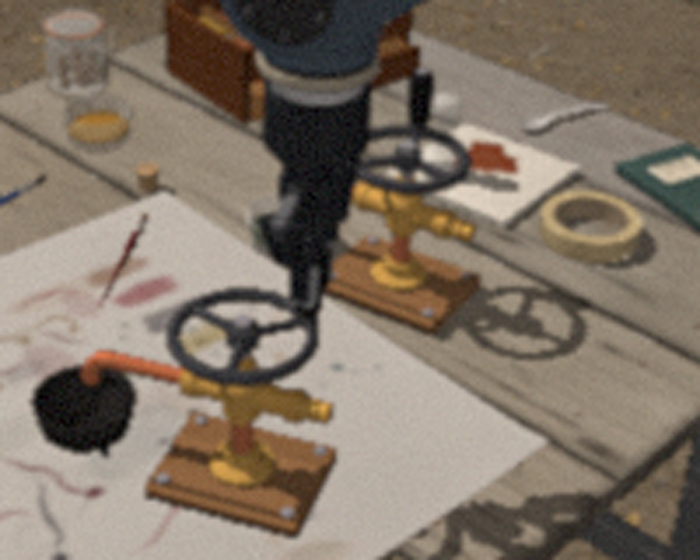

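Gripped: opening 0.253, grip 58 N, and the hand is around the handle. I'll wind clockwise in 15° rows, keeping the tool's orientation fixed.

```bash
python3 -m handwheel '[[0,-8.2,-10.8,0,0,0,0],[0,-5.2,-12.5,0,0,0,0],[0,-1.8,-13.5,0,0,0,0],[0,1.8,-13.5,0,0,0,0]]'
python3 -m handwheel '[[0,5.2,-12.5,0,0,0,0],[0,8.2,-10.8,0,0,0,0],[0,10.8,-8.2,0,0,0,0],[0,12.5,-5.2,0,0,0,0],[0,0,0,0,0,0,0]]'
```

```text
clock: 3.78
position: [0.4267, 0.217, 0.2437]
ee_rot: [3.115, 0.402, 0.004]
force: [7.8, -3.2, 0.9]
grip_width: 0.255
grip_force: 58.8
clock: 4.2
position: [0.4548, 0.2627, 0.2436]
ee_rot: [3.116, 0.403, 0.005]
force: [3.5, -2.2, 6.9]
grip_width: 0.258
grip_force: 59.8
```

```bash
python3 -m handwheel '[[0,13.5,-1.8,0,0,0,0],[0,13.5,1.8,0,0,0,0],[0,12.5,5.2,0,0,0,0],[0,10.8,8.2,0,0,0,0],[0,8.2,10.8,0,0,0,0],[0,5.2,12.5,0,0,0,0],[0,1.8,13.5,0,0,0,0]]'
python3 -m handwheel '[[0,-1.8,13.5,0,0,0,0],[0,-5.2,12.5,0,0,0,0],[0,-8.2,10.8,0,0,0,0],[0,-10.8,8.2,0,0,0,0],[0,-12.5,5.2,0,0,0,0],[0,-13.5,1.8,0,0,0,0],[0,0,0,0,0,0,0]]'
```

```text
clock: 4.78
position: [0.5295, 0.2301, 0.2436]
ee_rot: [-3.115, -0.403, -0.001]
force: [-7.1, 1.6, 8.6]
grip_width: 0.259
grip_force: 59.8
clock: 5.37
position: [0.4908, 0.1659, 0.2437]
ee_rot: [-3.115, -0.402, -0.001]
force: [-1.7, -2.6, 4.1]
grip_width: 0.254
grip_force: 59.6
```

```bash
python3 -m handwheel '[[0,-13.5,-1.8,0,0,0,0],[0,-12.5,-5.2,0,0,0,0],[0,-10.8,-8.2,0,0,0,0],[0,-4.2,-5.2,0,0,0,0],[0,-4.0,-5.6,0,0,0,0],[0,0,0,0,0,0,0]]'
python3 -m handwheel '[[0,-2.2,-4.0,0,0,0,0],[0,-1.7,-4.2,0,0,0,0],[0,0,0,0,0,0,0]]'
python3 - <<'E'
from station import *
o=get_obs();print(o["position"],o["force"],o["ft_torque"])
E
```

```text
clock: 5.87
position: [0.4413, 0.1808, 0.2436]
ee_rot: [-3.115, -0.403, -0.001]
force: [-2.3, 0.5, 8.1]
grip_width: 0.257
grip_force: 60.6
clock: 6.12
position: [0.4359, 0.1876, 0.2436]
ee_rot: [-3.115, -0.403, -0.002]
force: [-2.4, 0.6, 8.8]
grip_width: 0.254
grip_force: 60.6
[0.43587058 0.18755706 0.24363813] [-2.40094057  0.59935203  8.81725682] [0.15999949 0.40487153 0.03728415]
```

```bash
python3 -m handwheel '[[0,-0.7,-2.15,0,0,0,0],[0,-0.65,-2.2,0,0,0,0],[0,-0.55,-2.2,0,0,0,0],[0,0,0,0,0,0,0]]'
for i in 1; do python3 -m handwheel '[[0,-0.3,-1.1,0,0,0,0],[0,-0.2,-1.1,0,0,0,0],[0,0,0,0,0,0,0]]'; done
python3 -m handwheel '[[0,-0.2,-1.1,0,0,0,0],[0,-0.2,-1.1,0,0,0,0],[0,0,0,0,0,0,0]]'
python3 -m handwheel '[[0,-0.2,-1.1,0,0,0,0],[0,-0.1,-1.1,0,0,0,0],[0,0,0,0,0,0,0]]'
```

```text
clock: 6.45
position: [0.4326, 0.1932, 0.2436]
ee_rot: [-3.116, -0.403, -0.002]
force: [-0.8, -1.0, 8.5]
grip_width: 0.259
grip_force: 60.6
clock: 6.7
position: [0.4316, 0.1951, 0.2436]
ee_rot: [-3.116, -0.403, -0.002]
force: [-1.5, -0.3, 6.9]
grip_width: 0.258
grip_force: 60.6
clock: 6.95
position: [0.4308, 0.1971, 0.2436]
ee_rot: [-3.116, -0.403, -0.002]
force: [-0.3, -1.2, 7.1]
grip_width: 0.263
grip_force: 60.5
clock: 7.2
position: [0.43, 0.1992, 0.2437]
ee_rot: [-3.116, -0.403, -0.002]
force: [0.8, -1.7, 7.5]
grip_width: 0.257
grip_force: 60.5
```

```bash
python3 -m handwheel '[[0,-0.1,-1.1,0,0,0,0],[0,-0.1,-1.1,0,0,0,0],[0,0,0,0,0,0,0]]'
python3 -m handwheel '[[0,0,-1.1,0,0,0,0],[0,0,0,0,0,0,0]]'
python3 -m handwheel '[[0,0,-1.1,0,0,0,0],[0,0,0,0,0,0,0]]'
python3 -m handwheel '[[0,0,-1.1,0,0,0,0],[0,0,0,0,0,0,0]]'
```

```text
clock: 7.45
position: [0.4295, 0.2005, 0.2436]
ee_rot: [3.114, 0.403, 0.003]
force: [3.5, -10.2, 7.6]
grip_width: 0.256
grip_force: 60.6
clock: 7.62
position: [0.4294, 0.2009, 0.2437]
ee_rot: [3.112, 0.403, 0.003]
force: [4.1, -15.8, 8.1]
grip_width: 0.259
grip_force: 61.0
clock: 7.78
position: [0.4294, 0.2012, 0.2437]
ee_rot: [3.11, 0.404, 0.003]
force: [6.7, -24.5, 8.4]
grip_width: 0.257
grip_force: 61.4
clock: 7.95
position: [0.4293, 0.2015, 0.2436]
ee_rot: [3.109, 0.404, 0.003]
force: [8.5, -30.4, 9.7]
grip_width: 0.254
grip_force: 61.9
```

The stop is met at about (0.4297, 0.2000), −161°. That agrees with the predicted 403° of travel, and the force has risen to 30 N. I'll unload and then open counter-clockwise.

```bash
python3 -m handwheel '[[0,0.3,2.4,0,0,0,0],[0,0.2,2.3,0,0,0,0],[0,0,0,0,0,0,0]]'
python3 -m handwheel '[[0,1.7,9.6,0,0,0,0],[0,5.2,12.5,0,0,0,0],[0,8.2,10.8,0,0,0,0],[0,10.8,8.2,0,0,0,0],[0,12.5,5.2,0,0,0,0],[0,13.5,1.8,0,0,0,0],[0,0,0,0,0,0,0]]'
```

```text
clock: 8.2
position: [0.4299, 0.1996, 0.2436]
ee_rot: [-3.116, -0.402, -0.001]
force: [-1.2, -2.8, 9.6]
grip_width: 0.255
grip_force: 61.1
clock: 8.78
position: [0.4941, 0.1668, 0.2436]
ee_rot: [-3.115, -0.401, -0.004]
force: [2.9, -2.2, 8.8]
grip_width: 0.258
grip_force: 61.2
```

```bash
python3 -m handwheel '[[0,13.5,-1.8,0,0,0,0],[0,12.5,-5.2,0,0,0,0],[0,10.8,-8.2,0,0,0,0],[0,8.2,-10.8,0,0,0,0],[0,5.2,-12.5,0,0,0,0],[0,1.8,-13.5,0,0,0,0]]'
python3 -m handwheel '[[0,-1.8,-13.5,0,0,0,0],[0,-5.2,-12.5,0,0,0,0],[0,-8.2,-10.8,0,0,0,0],[0,-10.8,-8.2,0,0,0,0],[0,-12.5,-5.2,0,0,0,0],[0,-13.5,-1.8,0,0,0,0]]'
python3 -m handwheel '[[0,-13.5,1.8,0,0,0,0],[0,-12.5,5.2,0,0,0,0],[0,-10.8,8.2,0,0,0,0],[0,-8.2,10.8,0,0,0,0],[0,-5.2,12.5,0,0,0,0],[0,-1.8,13.5,0,0,0,0],[0,0,0,0,0,0,0]]'
```

```text
clock: 9.28
position: [0.5295, 0.2303, 0.2436]
ee_rot: [3.115, 0.402, 0.001]
force: [-5.4, -5.5, 9.9]
grip_width: 0.256
grip_force: 61.3
clock: 9.78
position: [0.4656, 0.2672, 0.2436]
ee_rot: [3.115, 0.404, 0.004]
force: [5.6, -10.2, 6.5]
grip_width: 0.252
grip_force: 61.1
clock: 10.37
position: [0.429, 0.2021, 0.2436]
ee_rot: [-3.116, -0.401, -0.003]
force: [0.6, -1.8, 7.3]
grip_width: 0.253
grip_force: 61.1
```

One turn is open. Now the second turn.

```bash
python3 -m handwheel '[[0,1.8,13.5,0,0,0,0],[0,5.2,12.5,0,0,0,0],[0,8.2,10.8,0,0,0,0],[0,10.8,8.2,0,0,0,0],[0,12.5,5.2,0,0,0,0],[0,13.5,1.8,0,0,0,0]]'
python3 -m handwheel '[[0,13.5,-1.8,0,0,0,0],[0,12.5,-5.2,0,0,0,0],[0,10.8,-8.2,0,0,0,0],[0,8.2,-10.8,0,0,0,0],[0,5.2,-12.5,0,0,0,0],[0,1.8,-13.5,0,0,0,0]]'
python3 -m handwheel '[[0,-1.8,-13.5,0,0,0,0],[0,-5.2,-12.5,0,0,0,0],[0,-8.2,-10.8,0,0,0,0],[0,-10.8,-8.2,0,0,0,0],[0,-12.5,-5.2,0,0,0,0],[0,-13.5,-1.8,0,0,0,0]]'
python3 -m handwheel '[[0,-13.5,1.8,0,0,0,0],[0,-12.5,5.2,0,0,0,0],[0,-10.8,8.2,0,0,0,0],[0,-8.2,10.8,0,0,0,0],[0,-5.2,12.5,0,0,0,0],[0,0,0,0,0,0,0],[0,0,0,0,0,0,0],[0,0,0,0,0,0,0]]'
```

```text
clock: 10.87
position: [0.4924, 0.166, 0.2436]
ee_rot: [-3.115, -0.401, 0.0]
force: [-4.8, 7.7, 10.0]
grip_width: 0.257
grip_force: 61.5
clock: 11.37
position: [0.5296, 0.23, 0.2436]
ee_rot: [3.115, 0.402, 0.0]
force: [-5.2, -5.7, 9.9]
grip_width: 0.26
grip_force: 61.4
clock: 11.87
position: [0.4657, 0.2671, 0.2437]
ee_rot: [3.115, 0.403, 0.004]
force: [5.9, -9.1, 6.0]
grip_width: 0.255
grip_force: 61.1
clock: 12.53
position: [0.4271, 0.2165, 0.2436]
ee_rot: [3.116, 0.402, 0.001]
force: [0.1, -3.1, 10.6]
grip_width: 0.254
grip_force: 61.3
```

```bash
python3 -m handwheel '[[0,-1.0,8,0,0,0,0],[0,-0.5,5,0,0,0,0],[0,0,2.5,0,0,0,0],[0,0,0,0,0,0,0],[0,0,0,0,0,0,0],[0,0,0,0,0,0,0]]'
python3 - <<'E'
from h import *
o=get_obs();print(o["position"],o["force"])
p,d=capture("scene");cv2.imwrite("pics/s3.png",cv2.resize(p[150:310,200:400,::-1],None,fx=3.5,fy=3.5,interpolation=2))
E
```

```text
clock: 13.03
position: [0.4294, 0.2012, 0.2436]
ee_rot: [3.115, 0.402, 0.001]
force: [-1.4, -3.6, 10.4]
grip_width: 0.255
grip_force: 61.5
[0.42942921 0.2012175  0.24358901] [-1.42133594 -3.632476   10.36098805]
```

View pics/s3.png

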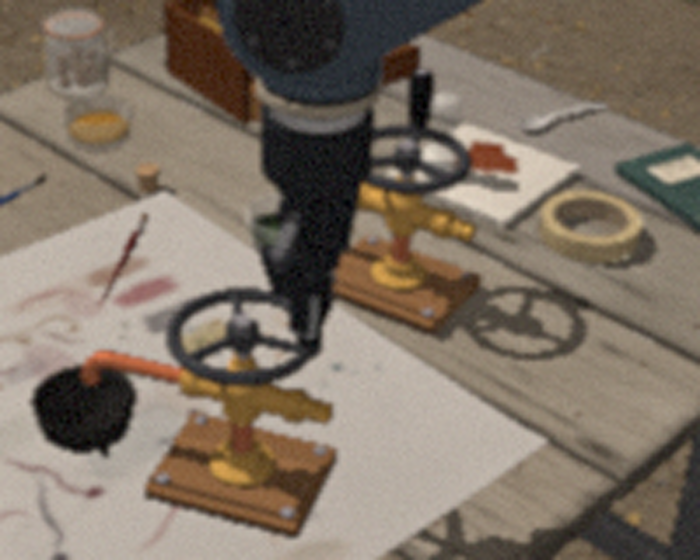

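The hand still grips the handle, which stands over the hose-barb side at the end of two turns. The other things are undisturbed. A last 1.2 mm trim brings it level with the stop position.

```bash
python3 -m handwheel '[[0,0,1.3,0,0,0,0],[0,0,0,0,0,0,0],[0,0,0,0,0,0,0],[0,0,0,0,0,0,0]]'; python3 -c "
from station import *
o=get_obs();print(o['position'],o['force']);print(sign_off())"
```

```text
clock: 13.42
position: [0.4297, 0.2003, 0.2436]
ee_rot: [-3.116, -0.402, -0.001]
force: [-2.2, -1.1, 11.3]
grip_width: 0.257
grip_force: 61.5
[0.42969899 0.20025726 0.24358527] [-2.20892139 -1.06349047 11.3280663 ]
the job is handed in; nothing more can be done
None
```

I wound the cauldron's valve shut against its stop and backed it off two full turns, ending within about 0.3 mm (0.3°) of the stop position at the handle; I handed it in at 13.4 s, still gripping.

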